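# Make up two desk kits from the stock

## Task

Make up two kits from the stock on the desk, one thing to a compartment: the date stamp, the wooden seal and the larger binder clip go into the tray with three compartments, the glue stick and the smaller binder clip into the tray with two. Set each thing down, without dropping it, on the floor of a compartment of its own, the stamp, seal and glue stick standing upright and the clips lying flat; which compartment of the right tray does not matter. Leave the eraser where it lies.

Things in the scene. Friction and masses are not known exactly. Their poses are not given: they have to be found in the camera images.
- tray_three: Shallow open grey plastic tray with three equal compartments in a row along its y, 94 mm (x) by 246 mm (y). Compartments 88 mm (x) by 78 mm (y) inside, centres at y = -81, 0 and +81 mm from the origin. Floor 5 mm thick; walls and dividers 3 mm thick, tops 12 mm above the desk. Fixed to the desk. Origin: centre of the underside.
- tray_two: Shallow open grey plastic tray with two equal compartments in a row along its y, 94 mm (x) by 165 mm (y). Compartments 88 mm (x) by 78 mm (y) inside, centres at y = -40.5 and +40.5 mm from the origin. Floor 5 mm thick; walls and dividers 3 mm thick, tops 12 mm above the desk. Fixed to the desk. Origin: centre of the underside.
- stamp: Self-inking date stamp, red and black, standing upright, 33 (x) x 47 (y) x 60 mm high. The red cap, from 40 to 60 mm up, is a block 32 mm (x) by 48 mm (y) to be gripped across x; it does not move on the body. Origin: centre of the underside; z up.
- seal: Personal seal: a slim plain brown wooden rod standing on end, 15 mm diameter, 56 mm high. Origin: centre of the underside; z up along the rod.
- glue: Glue stick standing on end, 25 mm diameter (26 mm at the cap, from 62 mm up), 92 mm high. Origin: centre of the underside; z up along the stick.
- large_clip: The larger of two black binder clips, lying flat, its two wire arms pointing along its own -y. 41 mm wide (x), 69 mm long (y) with the arms, 20 mm high. The solid body is a full-height block from y = 0 to +34 mm (the back), and narrows to the jaws at y = -11 mm, where the arms begin. Grip it across x on the block. Origin: on the underside, midway along the whole length; z up.
- small_clip: The smaller of two black binder clips, lying flat, its two wire arms pointing along its own -y. 32 mm wide (x), 54 mm long (y) with the arms, 16 mm high. The solid body is a full-height block from y = 0 to +27 mm (the back), and narrows to the jaws at y = -8 mm, where the arms begin. Grip it across x on the block. Origin: on the underside, midway along the whole length; z up.
- rubber: Blue and white eraser, 22 x 44 x 13 mm, lying flat among the stock; in neither kit. Origin: centre of the underside.
There are look-alikes about, which are no part of the job. Leave any orange or purple look-alike of the large_clip alone. What is shaped like the glue but red is not meant.

How it is judged (in metres and radians):
At the end, for the whole second after the job is handed in: Each thing is in its right tray, alone in a compartment (origin inside it, at most 4 mm above its floor), stamp, seal and glue stick upright and clips flat within 7 degrees, all at rest (under 20 mm/s); the eraser within 15 mm of where it lay (x of stamp in the frame of tray_three between -0.042 and 0.042 m and z of stamp in the frame of tray_three between 0.002 and 0.009 m and angle between each of stamp, seal, large_clip, glue, small_clip's own z axis and vertical below 0.12 rad and linear speed of each of stamp, seal, large_clip, glue, small_clip below 0.02 m/s and x of seal in the frame of tray_three between -0.042 and 0.042 m and z of seal in the frame of tray_three between 0.002 and 0.009 m and x of large_clip in the frame of tray_three between -0.042 and 0.042 m and z of large_clip in the frame of tray_three between 0.002 and 0.009 m and ((y of stamp in the frame of tray_three between -0.118 and -0.044 m and y of seal in the frame of tray_three between -0.037 and 0.037 m and y of large_clip in the frame of tray_three between 0.044 and 0.118 m) or (y of stamp in the frame of tray_three between -0.118 and -0.044 m and y of large_clip in the frame of tray_three between -0.037 and 0.037 m and y of seal in the frame of tray_three between 0.044 and 0.118 m) or (y of seal in the frame of tray_three between -0.118 and -0.044 m and y of stamp in the frame of tray_three between -0.037 and 0.037 m and y of large_clip in the frame of tray_three between 0.044 and 0.118 m) or (y of seal in the frame of tray_three between -0.118 and -0.044 m and y of large_clip in the frame of tray_three between -0.037 and 0.037 m and y of stamp in the frame of tray_three between 0.044 and 0.118 m) or (y of large_clip in the frame of tray_three between -0.118 and -0.044 m and y of stamp in the frame of tray_three between -0.037 and 0.037 m and y of seal in the frame of tray_three between 0.044 and 0.118 m) or (y of large_clip in the frame of tray_three between -0.118 and -0.044 m and y of seal in the frame of tray_three between -0.037 and 0.037 m and y of stamp in the frame of tray_three between 0.044 and 0.118 m)) and x of glue in the frame of tray_two between -0.042 and 0.042 m and z of glue in the frame of tray_two between 0.002 and 0.009 m and x of small_clip in the frame of tray_two between -0.042 and 0.042 m and z of small_clip in the frame of tray_two between 0.002 and 0.009 m and ((y of glue in the frame of tray_two between -0.0775 and -0.0035 m and y of small_clip in the frame of tray_two between 0.0035 and 0.0775 m) or (y of small_clip in the frame of tray_two between -0.0775 and -0.0035 m and y of glue in the frame of tray_two between 0.0035 and 0.0775 m)) and distance of rubber from where it was at the start of the episode below 0.015 m); the robot touches nothing.
It fails at once if a thing of the kits is dropped or thrown (falls free of the fingers, over 30 mm above the desk, at more than 0.4 m/s) ((height (world z) of stamp above 0.03 m and linear speed of stamp above 0.4 m/s and contact force between the fingers and stamp below 0.02 N) or (height (world z) of seal above 0.03 m and linear speed of seal above 0.4 m/s and contact force between the fingers and seal below 0.02 N) or (height (world z) of large_clip above 0.03 m and linear speed of large_clip above 0.4 m/s and contact force between the fingers and large_clip below 0.02 N) or (height (world z) of glue above 0.03 m and linear speed of glue above 0.4 m/s and contact force between the fingers and glue below 0.02 N) or (height (world z) of small_clip above 0.03 m and linear speed of small_clip above 0.4 m/s and contact force between the fingers and small_clip below 0.02 N)).
It fails at once if the eraser is moved more than 30 mm (distance of rubber from where it was at the start of the episode above 0.03 m).
It also fails if it takes over 109 s, if anything falls off the work surface, if the arm or the gripper's body presses on something with over 40 N, if the wrist force passes 120 N, or if a joint passes its speed limit or range.

## Robot

A 6-joint arm with a two-finger parallel gripper is mounted at the origin on a cart in front of the work surface, level with it; the furniture and walls round the work are solid. World frame = base frame: x ahead of the robot, y to its left, z up, the work surface at z = 0. Lengths are in m, angles in degrees, forces in N, time in s.
With the tool pointing down it reaches from about 0.25 to 0.8 m from the base axis. Payload 8.5 kg.
Tool frame: the origin (TCP) lies at the very end of the fingers, on their centre line; the grasp point (between the pads) lies 19 mm behind it; z points along the fingers, y is the line along which they close (so a half turn about z gives the same grasp; the last joint's range is limited). The gripper opens to 85 mm and grips with 20 to 120 N. Pads are 22 mm wide; open, the fingers measure 114 mm over their backs; the gripper's body (76 mm by 85 mm) begins 54 mm behind the grasp point. The pads swing forward as they close: fully open they stand 13 mm farther back than shut.
Start: joints at [-73.167, 13.648, -0.773, 75.585, 0, 90], TCP at [0.152, -0.502, 0.231] pointing down, gripper open.
Joint ranges: [-152.45, 152.45], [-59.26, 108.67], [-65.41, 83.53], [-104.44, 129.93], [-82.83, 76.93], [-180, 180]. Speed limits (degrees/s): [127.2, 127.2, 159.86, 180, 180, 180].

## Interface

Orientations are given as [roll, pitch, yaw] about the fixed x, y, z axes, in that order (R = Rz(yaw) Ry(pitch) Rx(roll)).
In Python, from station import * gives the robot as it stands.
- The arm moves only by the shell command python3 -m handwheel 'ROWS' [FORCE]. ROWS is a JSON list of rows, 1 to 20 of them, each of 7 numbers: the finger opening in m, then dx, dy, dz in m, then a rotation vector rx, ry, rz in degrees; each row is the pose to reach, as a shift and turn from the pose commanded when the command began, along the tool's axes at that moment; what a row does not reach only later rows make up. A row lasts 1/8 s, in which the tool goes at most 0.0625 m and 10.7 degrees, less where a joint would pass 70% of its speed; a pose out of reach is approached as far as the arm can. The fingers move at their own pace and stop on an object; FORCE is the grip in N (left out, the last holds). Time passes only in rows, so rows that do not move let the fingers close. It prints the time, the measured TCP pose, the force, the opening and the grip force at its end.
- state(): the state, without advancing time (a new reading comes with each control period).
- read_camera(name): name is "scene" or "top"; returns the picture (400x640x3 uint8, red, green, blue); there is no depth.
- camera_info(name): a dict with "fx", "fy", "cx", "cy" (pixels), "R" (3x3) and "t" (3): a world point X has camera coordinates R X + t. Camera axes: x right, y down, z forward; pixel columns grow to the right and rows downward; lengths in m; the calibration is good to about 2 mm. A picture is of the moment at which its call begins. camera_info takes no time and is no camera call.
- close_job(): hands the job in; it is judged then, once.
Trained networks look in the newest picture that a camera, given by its name, has taken for a name from the list of things; names that differ only in an ending like _2 or _b are one class to them, and where a whole thing is asked for, a point or a joint stands for the part that bears it (a point fixed in the world has none). Each returns a list of dicts, best first, with "conf" (0 to 1); they miss things now and then, are a little off and sometimes report something else, mostly with a low value. They report only what shows in the picture. A call takes as long as a camera call. They do not tell look-alikes from the thing itself.
- outline_of(thing, camera): "region" (400x640 bool, what is visible of it) and "box" ([left, top, right, bottom] in pixels, round what is visible of it).
- mark_of(thing, camera): "position" ([column, row] in pixels: a listed point, or the origin of a listed thing).
The state is a dict: "t": time; "joints": joint angles; "qvel": joint speeds; "joint_efforts": joint torques, N m; "position": TCP position; "tcp_rot": TCP orientation; "force": force on the tool from outside, world axes, zero at the start; "moment": the same for the moment, N m; "gripper_width": finger opening in m; "gripper_force": force on a finger pad.
Only numpy, scipy, OpenCV 4.12 (cv2) and the standard library are available. Lean on these libraries where they do the work, as an engineer would, in place of code of your own. Each camera call takes 0.05 s, during which the arm holds its last target. There are 200 camera calls.

## Working session

There is one attempt and no reset: what is moved stays moved. The work goes in short steps, Python scripts to look and compute and a shell command to move; the robot and the scene stay as the last step left them, time stands still between calls to the robot, and variables do not carry over. Pictures are saved under pics/ and viewed, at most 14 in all, crops included, and the job is handed in when it is done.

```bash
mkdir -p pics; ls
python3 - <<'E'
from station import *
import cv2,numpy as np
for c in("scene","top"):
    im=read_camera(c); cv2.imwrite(f"pics/{c}0.png",im[:,:,::-1])
    i=camera_info(c); print(c,i)
    for n in "tray_three tray_two stamp seal glue large_clip small_clip rubber".split():
        print(n,[(np.round(d["conf"],2),np.round(d["position"],1).tolist()) for d in mark_of(n,c)])
print(state())
E
```

```text
pics
scene {'fx': 430.8778128814793, 'fy': 430.8778128814793, 'cx': 316.7534721106355, 'cy': 199.63665304771675, 'R': array([[ 0.83444072, -0.55078299, -0.01862211],
       [-0.42612715, -0.62342139, -0.65556191],
       [ 0.34946293,  0.55496293, -0.75491178]]), 't': array([-0.4928678 ,  0.24107025,  0.94024118])}
tray_three [(np.float64(0.71), [314.1, 189.4])]
tray_two [(np.float64(0.97), [378.3, 266.1]), (np.float64(0.43), [310.9, 187.9])]
stamp [(np.float64(0.79), [267.6, 211.4])]
seal [(np.float64(0.47), [325.8, 295.9])]
glue [(np.float64(0.6), [218.5, 166.6]), (np.float64(0.57), [248.9, 187.0])]
large_clip [(np.float64(0.71), [351.6, 175.5]), (np.float64(0.63), [278.3, 236.8]), (np.float64(0.63), [432.6, 264.3])]
small_clip [(np.float64(0.66), [309.5, 190.7]), (np.float64(0.61), [351.7, 325.1])]
rubber [(np.float64(0.49), [300.6, 262.8])]
top {'fx': 404.9778370958995, 'fy': 404.9778370958995, 'cx': 315.58628880953506, 'cy': 205.12946399620634, 'R': array([[ 0.00753441, -0.9999453 ,  0.00725398],
       [-0.9867975 , -0.00860859, -0.16172995],
       [ 0.16178356, -0.00593967, -
[... 516 characters left out ...]
, [344.9, 249.3])]
{'t': 0.9, 'joints': array([-7.31654072e+01,  1.36473791e+01, -7.72907779e-01,  7.55848770e+01,
       -1.08156367e-03,  8.99980347e+01]), 'qvel': array([-0.0298724 , -0.00247772, -0.02549615, -0.02318842, -0.02338001,
        0.00542331]), 'joint_efforts': array([ 3.79736710e-03, -5.38565898e+01,  3.46688712e+01,  2.61260626e-03,
        3.23847939e-05,  2.77392564e-05]), 'position': array([ 0.15202762, -0.50246321,  0.23128456]), 'tcp_rot': array([-1.79994836e+02,  1.08138654e-03,  1.68365582e+01]), 'force': array([-0.60713707,  0.18273462, -0.36147891]), 'moment': array([-0.02778255, -0.03226752, -0.00650362]), 'gripper_force': 0.0, 'gripper_width': 0.08541848200293693}
```

Run:
```python
import cv2
a=cv2.imread("pics/top0.png")[110:310,160:480]; cv2.imwrite("pics/topc.png",cv2.resize(a,None,fx=2.5,fy=2.5,interpolation=cv2.INTER_CUBIC))
a=cv2.imread("pics/scene0.png")[120:360,180:480]; cv2.imwrite("pics/scenec.png",cv2.resize(a,None,fx=2.5,fy=2.5,interpolation=cv2.INTER_CUBIC))
```

```text
(no output)
```

View pics/topc.png

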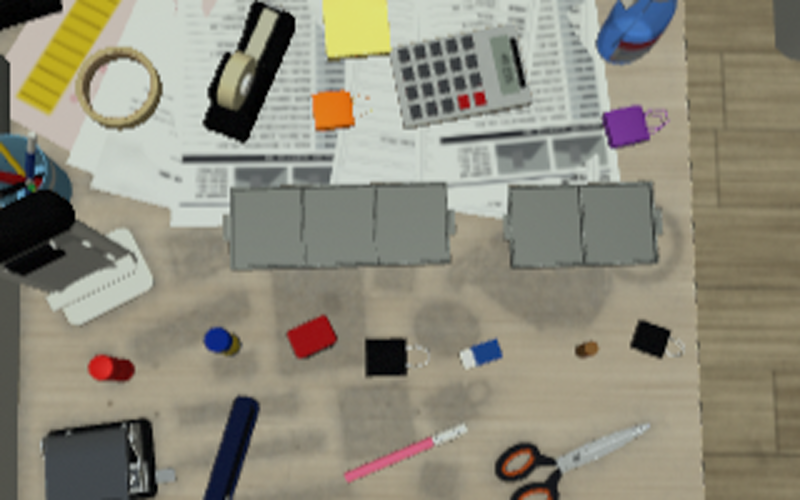

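View pics/scenec.png

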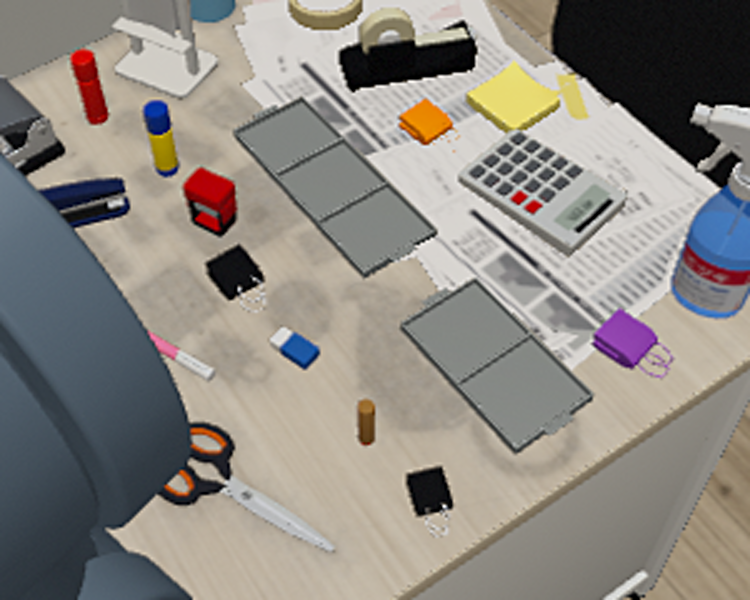

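The top view shows, left to right in the crop: red decoy stick (110,368), blue-capped glue (222,342), red stamp (312,337), large black clip (386,357), eraser (482,353), brown seal (586,349) and small clip (652,338). The trays are at (340,226) and (582,226). The orange and purple clips are beyond them. I'll fit the known shapes to the outlines in both views.

```bash
cat > fit.py <<'E'
from station import *
import cv2,numpy as np
from scipy.optimize import minimize
def box(x0,x1,y0,y1,z0,z1): return np.array([[x,y,z] for x in(x0,x1) for y in(y0,y1) for z in(z0,z1)])
def cyl(r,h): a=np.linspace(0,2*np.pi,24,endpoint=False); return np.array([[r*np.cos(t),r*np.sin(t),z] for t in a for z in(0,h)])
M=dict(tray_three=box(-.047,.047,-.123,.123,0,.012),tray_two=box(-.047,.047,-.0825,.0825,0,.012),
 stamp=box(-.0165,.0165,-.0235,.0235,0,.06),seal=cyl(.0075,.056),glue=cyl(.0127,.092),
 large_clip=box(-.0205,.0205,0,.0345,0,.02),small_clip=box(-.016,.016,0,.027,0,.016),rubber=box(-.011,.011,-.022,.022,0,.013))
def proj(X,i):
    c=X@i["R"].T+i["t"]; return np.c_[i["fx"]*c[:,0]/c[:,2]+i["cx"],i["fy"]*c[:,1]/c[:,2]+i["cy"]]
def ray(px,i,z):
    d=i["R"].T@[(px[0]-i["cx"])/i["fx"],(px[1]-i["cy"])/i["fy"],1]; C=-i["R"].T@i["t"]; return (C+d*(z-C[2])/d[2])
def pose(p,n,z=0):
    a=np.radians(p[2]); R=np.array([[np.cos(a),-np.sin(a),0],[np.sin(a),np.cos(a),0],[0,0,1]]); return M[n]@R.T+[p[0],p[1],z]
S=6
def fit(n,masks,p0,z=0):
    """masks: list of (info, bool mask); returns pose x,y,yaw and per-view IoU"""
    D=[]
    for i,m in masks:
        ys,xs=np.nonzero(m); x0,y0,x1,y1=xs.min()-12,ys.min()-12,xs.max()+13,ys.max()+13
        D.append((i,np.array([x0,y0]),np.kron(m[y0:y1,x0:x1].astype(np.uint8),np.ones((S,S),np.uint8)).astype(bool)))
    def ious(p):
        o=[]
        for i,c,m in D:
            h=cv2.convexHull((((proj(pose(p,n,z),i)-c+.5)*S-.5)*16).round().astype(np.int32)); r=np.zeros(m.shape,np.uint8)
            cv2.fillConvexPoly(r,h,1,shift=4); r=r>0; o.append((r&m).sum()/(r|m).sum())
        return np.array(o)
    best=None
    for da in ((0,) if n in("seal","glue") else (-30,-15,0,15,30)):
        q=np.array(p0,float)+[0,0,da]; s=np.array([q,q+[.008,0,0],q+[0,.008,0],q+[0,0,12]])
        r=minimize(lambda p:-ious(p).mean(),q,method="Nelder-Mead",options=dict(initial_simplex=s,xatol=1e-4,fatol=1e-4))
        if best is None or r.fun<best.fun: best=r
    return best.x,ious(best.x)
def find(n,near,cams=("top","scene"),z=0,yaw=0,tol=.05):
    """near: rough world xy"""
    ms=[]
    for c in cams:
        im=read_camera(c); i=camera_info(c); hz=M[n][:,2].max()/2
        mid=proj(np.array([[near[0],near[1],hz+z]]),i)[0]
        L=[d for d in outline_of(n,c) if np.hypot(*((np.array(d["box"][:2])+d["box"][2:])/2-mid))<tol*400]
        if not L: print(n,c,"none"); continue
        m=L[0]["region"].astype(bool)
        if "clip" in n:
            m=m&(im.max(2)<60); k,l,st,_=cv2.connectedComponentsWithStats(m.astype(np.uint8)); m=l==1+st[1:,4].argmax()
        ms.append((i,m))
    p,o=fit(n,ms,[near[0],near[1],yaw],z)
    sp=[np.round(fit(n,[m],[p[0],p[1],p[2]],z)[0],4).tolist() for m in ms]
    print(n,np.round(p,4).tolist(),"iou",o.round(2),"single",sp); return p
E
python3 - <<'E'
from fit import *
i=camera_info("top")
for n,px,z,y in [("tray_three",(293.6,203),0,0),("tray_two",(392.5,200),0,0),("stamp",(285,245),.06,20),("seal",(394,250),.056,0),("glue",(247,246),.09,0),("large_clip",(314,253),.02,90),("small_clip",(420,245),.016,80),("rubber",(352,251),.013,-70)]:
    w=ray(px,i,z); find(n,w[:2],yaw=y)
E
```

```text
tray_three [0.5849, 0.0161, 1.7874] iou [0.94 0.94] single [[0.5848, 0.0169, 2.1467], [0.5855, 0.0153, 1.3832]]
tray_two [0.588, -0.2577, 2.1312] iou [0.95 0.95] single [[0.5883, -0.2568, 2.0865], [0.5877, -0.2592, 1.8961]]
stamp [0.4564, 0.0428, 21.2938] iou [0.79 0.81] single [[0.4564, 0.0427, 27.0075], [0.457, 0.0416, 3.4279]]
seal [0.4471, -0.2545, 7.715] iou [0.79 0.88] single [[0.4464, -0.2527, 10.3916], [0.4458, -0.2567, 17.8481]]
glue [0.4511, 0.137, -6.8513] iou [0.9  0.88] single [[0.4511, 0.137, -6.9322], [0.4509, 0.1362, -3.0082]]
large_clip [0.4546, -0.0364, 91.3409] iou [0.9  0.84] single [[0.4545, -0.0365, 91.1125], [0.4543, -0.0354, 95.8676]]
small_clip [0.4732, -0.3341, 71.3572] iou [0.9  0.85] single [[0.4739, -0.3343, 69.7007], [0.4719, -0.3351, 71.3457]]
rubber top none
rubber [0.4408, -0.1434, 17.8042] iou [0.88] single [[0.4408, -0.1434, 17.8042]]
```

Run:
```python
from fit import *
find("large_clip",(.455,-.07),yaw=0); find("small_clip",(.473,-.358),yaw=-18)
M["cap"]=box(-.016,.016,-.024,.024,.04,.06)
im=read_camera("top").astype(int); m=(im[...,0]>110)&(im[...,1]<60); m[:,:270]=0;m[:,305:]=0;m[:230]=0;m[265:]=0
print(fit("cap",[(camera_info("top"),m)],[.456,.043,22]))
M["glcap"]=cyl(.013,.092); M["glcap"][:,2]=np.maximum(M["glcap"][:,2],.062)
```

```text
large_clip [0.4388, -0.0547, 3.8268] iou [0.74 0.87] single [[0.4359, -0.0539, -8.503], [0.4388, -0.0547, 3.8288]]
small_clip [0.4564, -0.3427, -17.9351] iou [0.82 0.84] single [[0.4587, -0.3421, -10.3632], [0.4555, -0.3428, -22.3548]]
(array([ 0.4580558 ,  0.04190857, 28.25621301]), array([0.84061546]))
```

Run:
```python
s=open("fit.py").read()
s=s.replace("large_clip=box(-.0205,.0205,0,.0345,0,.02),small_clip=box(-.016,.016,0,.027,0,.016)","large_clip=np.r_[box(-.0205,.0205,0,.0345,0,.02),box(-.0205,.0205,-.011,0,.007,.013)],small_clip=np.r_[box(-.016,.016,0,.027,0,.016),box(-.016,.016,-.008,0,.005,.011)]")
open("fit.py","w").write(s)
from fit import *
find("large_clip",(.438,-.05),yaw=0); find("small_clip",(.457,-.342),yaw=-18)
find("glue",(.451,.137)); find("seal",(.446,-.2545))
```

```text
large_clip [0.4377, -0.049, 0.4549] iou [0.84 0.82] single [[0.4381, -0.0484, 1.6387], [0.4367, -0.051, -2.3518]]
small_clip [0.4562, -0.3405, -21.8582] iou [0.73 0.83] single [[0.4602, -0.3403, 0.3646], [0.4556, -0.3407, -23.8311]]
glue [0.4509, 0.1366, 5.5138] iou [0.87 0.87] single [[0.4513, 0.1365, 9.4836], [0.4499, 0.1343, 17.6497]]
seal [0.4474, -0.2541, 0.4046] iou [0.75 0.76] single [[0.4469, -0.2515, -5.9125], [0.4467, -0.2556, 12.4355]]
```

```bash
cat > go.py <<'E'
import sys,numpy as np
from station import *
def go(x,y,z,a):
    s=state(); p=np.array(s["position"]); c=np.radians(s["tcp_rot"][2])
    d=np.array([x,y,z])-p; da=(a-s["tcp_rot"][2]+180)%360-180
    print("d",np.round([d[0]*np.cos(c)+d[1]*np.sin(c),d[0]*np.sin(c)-d[1]*np.cos(c),-d[2]],4),"rz",round(-da,2),"rows",round(max(np.linalg.norm(d)/.0625,abs(da)/10.7),1),"| now",p.round(4),np.round(s["tcp_rot"],1),"t",s["t"],"w",round(s["gripper_width"],4))
if __name__=="__main__": go(*map(float,sys.argv[1:]))
E
python3 go.py .461 -.328 .08 71
```

```text
d [ 0.3463 -0.0775  0.1513] rz -54.16 rows 6.2 | now [ 0.152  -0.5024  0.2313] [-180.     0.    16.8] t 3.75 w 0.0856
```

```bash
python3 -m handwheel '[[0.06,0.346,-0.0775,0.03,0,0,-54.2],[0.06,0.346,-0.0775,0.03,0,0,-54.2],[0.06,0.346,-0.0775,0.03,0,0,-54.2],[0.06,0.346,-0.0775,0.03,0,0,-54.2],[0.06,0.346,-0.0775,0.03,0,0,-54.2],[0.06,0.346,-0.0775,0.03,0,0,-54.2],[0.06,0.346,-0.0775,0.15,0,0,-54.2],[0.06,0.346,-0.0775,0.15,0,0,-54.2],[0.06,0.346,-0.0775,0.15,0,0,-54.2],[0.06,0.346,-0.0775,0.15,0,0,-54.2]]' 40; python3 go.py .461 -.328 .003 71
python3 - <<'E'
from station import *
import cv2
a=read_camera("scene")[160:360,250:450]; cv2.imwrite("pics/s1.png",cv2.resize(a[:,:,::-1],None,fx=3,fy=3,interpolation=2))
E
```

```text
t: 5.0
position: [0.4616, -0.3288, 0.0832]
tcp_rot: [179.9, 0.0, 71.0]
force: [-0.7, -0.7, -0.0]
gripper_width: 0.0596
gripper_force: 0.0
d [ 0.0006 -0.0008  0.0802] rz 0.02 rows 1.3 | now [ 0.4616 -0.3288  0.0832] [179.9   0.   71. ] t 5.0 w 0.0596
```

View pics/s1.png

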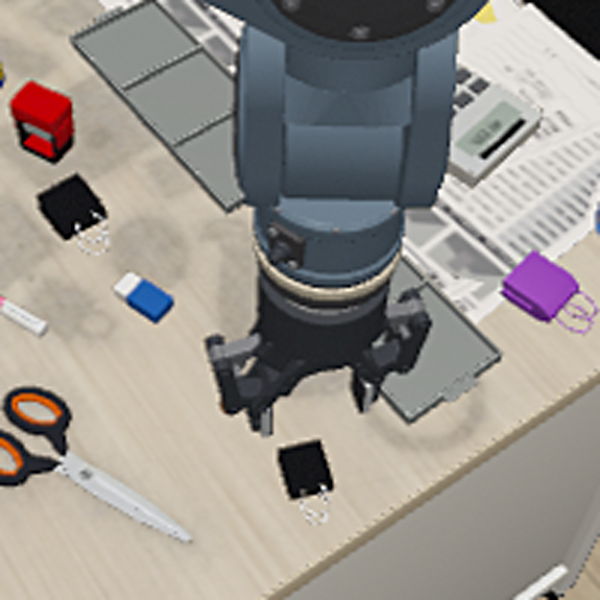

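The arm straddles the small clip (crop 305,470), with its fingers on both sides of the body; the path down is clear.

```bash
python3 -m handwheel '[[0.06,0,-0.001,0.04,0,0,0],[0.06,0,-0.001,0.08,0,0,0],[0.06,0,-0.001,0.08,0,0,0],[0.02,0,-0.001,0.08,0,0,0],[0.02,0,-0.001,0.08,0,0,0],[0.02,0,-0.001,0.08,0,0,0],[0.02,0,-0.001,0.08,0,0,0],[0.02,0,-0.001,0.08,0,0,0]]' 40
```

```text
t: 6.05
position: [0.4614, -0.329, 0.004]
tcp_rot: [179.8, 0.1, 71.0]
force: [-0.4, 0.5, 5.9]
gripper_width: 0.0307
gripper_force: 39.6
```

```bash
python3 -m handwheel '[[0.02,0,0,-0.03,0,0,0],[0.02,0,0,-0.07,0,0,0],[0.02,0,0,-0.1,0,0,0],[0.02,0,0,-0.1,0,0,0]]' 40
python3 - <<'E'
from fit import *
for z in (.098,): find("small_clip",(.457,-.341),z=z,yaw=-19)
im=read_camera("scene")
a=im[100:300,250:450]; cv2.imwrite("pics/s2.png",cv2.resize(a[:,:,::-1],None,fx=3,fy=3,interpolation=2))
E
```

```text
t: 6.55
position: [0.4617, -0.3291, 0.1055]
tcp_rot: [179.6, 0.1, 71.0]
force: [0.6, -0.9, 0.5]
gripper_width: 0.031
gripper_force: 40.1
small_clip [0.4567, -0.3398, -22.2141] iou [0.27 0.76] single [[0.4668, -0.3249, 16.6421], [0.4565, -0.3401, -22.7573]]
```

View pics/s2.png

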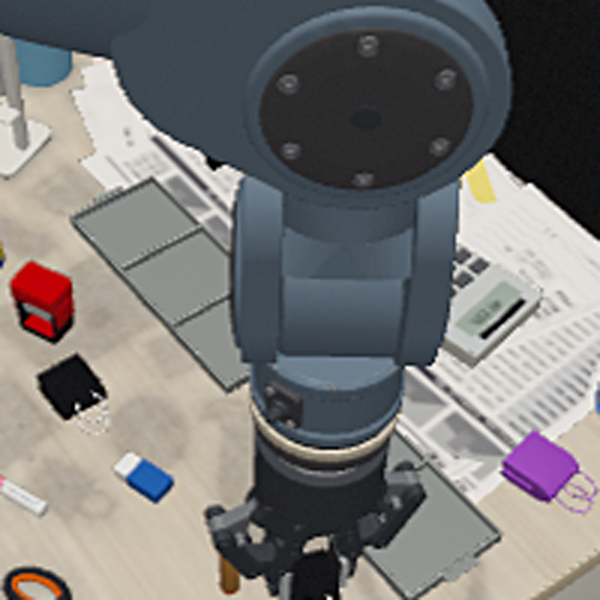

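The clip is held between the fingers. Next it goes over tray_two's near compartment.

```bash
python3 go.py .589 -.286 .04 92
```

```text
d [0.0813 0.1091 0.0607] rz -20.97 rows 2.4 | now [ 0.4594 -0.3275  0.1007] [-179.9   -0.    71. ] t 6.8 w 0.0307
```

```bash
python3 -m handwheel '[[0.02,0.03,0.04,0,0,0,-8],[0.02,0.06,0.08,0,0,0,-16],[0.02,0.081,0.109,0.01,0,0,-21],[0.02,0.081,0.109,0.04,0,0,-21],[0.02,0.081,0.109,0.06,0,0,-21],[0.02,0.081,0.109,0.06,0,0,-21],[0.02,0.081,0.109,0.06,0,0,-21]]' 40; python3 go.py .589 -.286 .009 92;python3 go.py .589 -.286 .009 92
python3 - <<'E'
from fit import *
go=__import__("go").go; read_camera("top"); go(.589,-.286,.009,92)
E
```

```text
t: 7.68
position: [0.5893, -0.2867, 0.0416]
tcp_rot: [180.0, -0.0, 92.0]
force: [-0.3, 0.0, 0.0]
gripper_width: 0.0312
gripper_force: 40.1
d [ 0.0007 -0.0003  0.0326] rz 0.03 rows 0.5 | now [ 0.5893 -0.2867  0.0416] [180.  -0.  92.] t 7.675 w 0.0312
d [ 0.0007 -0.0003  0.0326] rz 0.03 rows 0.5 | now [ 0.5893 -0.2867  0.0416] [180.  -0.  92.] t 7.675 w 0.0312
d [ 0.0009 -0.0006  0.0331] rz 0.02 rows 0.5 | now [ 0.5896 -0.2869  0.0421] [180.   0.  92.] t 7.725 w 0.0309
```

```bash
python3 -m handwheel '[[0.02,0,0,0.012,0,0,0],[0.02,0,0,0.024,0,0,0],[0.02,0,0,0.029,0,0,0],[0.02,0,0,0.032,0,0,0],[0.02,0,0,0.032,0,0,0]]' 40; python3 -m handwheel '[[0.05,0,0,0,0,0,0],[0.05,0,0,0,0,0,0],[0.05,0,0,0,0,0,0],[0.05,0,0,-0.04,0,0,0],[0.05,0,0,-0.1,0,0,0],[0.05,0,0,-0.1,0,0,0],[0.05,0,0,-0.1,0,0,0]]'; python3 go.py .447 -.254 .1 90
```

```text
t: 8.35
position: [0.5892, -0.2866, 0.0094]
tcp_rot: [180.0, -0.0, 92.0]
force: [-0.1, -0.1, -0.5]
gripper_width: 0.0308
gripper_force: 40.1
t: 9.22
position: [0.5891, -0.2865, 0.1092]
tcp_rot: [180.0, 0.0, 92.0]
force: [-0.6, 0.7, -0.6]
gripper_width: 0.0501
gripper_force: 0.0
d [ 0.0375 -0.1409  0.0092] rz 2.03 rows 2.3 | now [ 0.5891 -0.2865  0.1092] [180.   0.  92.] t 9.225 w 0.0501
```

```bash
python3 -m handwheel '[[0.045,0.0375,-0.141,0,0,0,2],[0.045,0.0375,-0.141,0,0,0,2],[0.045,0.0375,-0.141,0,0,0,2],[0.045,0.0375,-0.141,0,0,0,2],[0.045,0.0375,-0.141,0,0,0,2]]' 40
python3 - <<'E'
from fit import *
find("small_clip",(.589,-.298),z=.005,yaw=2)
find("seal",(.447,-.254))
__import__("go").go(.447,-.254,.02,90)
a=read_camera("scene")[180:360,260:460]; cv2.imwrite("pics/s3.png",cv2.resize(a[:,:,::-1],None,fx=3,fy=3,interpolation=2))
E
```

```text
t: 9.85
position: [0.4477, -0.2543, 0.1087]
tcp_rot: [-180.0, -0.0, 90.0]
force: [-0.3, -0.5, 0.2]
gripper_width: 0.045
gripper_force: 0.0
small_clip [0.5912, -0.298, 7.2973] iou [0.87 0.83] single [[0.5918, -0.2974, 7.4692], [0.5888, -0.2994, 2.4719]]
seal top none
seal scene none
seal [0.447, -0.254, 0.0] iou [] single []
d [ 0.0001 -0.0002  0.0891] rz 0.05 rows 1.4 | now [ 0.4472 -0.2541  0.1091] [-180.   -0.   90.] t 10.25 w 0.0451fit.py:31: RuntimeWarning: Mean of empty slice.
  r=minimize(lambda p:-ious(p).mean(),q,method="Nelder-Mead",options=dict(initial_simplex=s,xatol=1e-4,fatol=1e-4))
  ret = ret.dtype.type(ret / rcount)
```

View pics/s3.png

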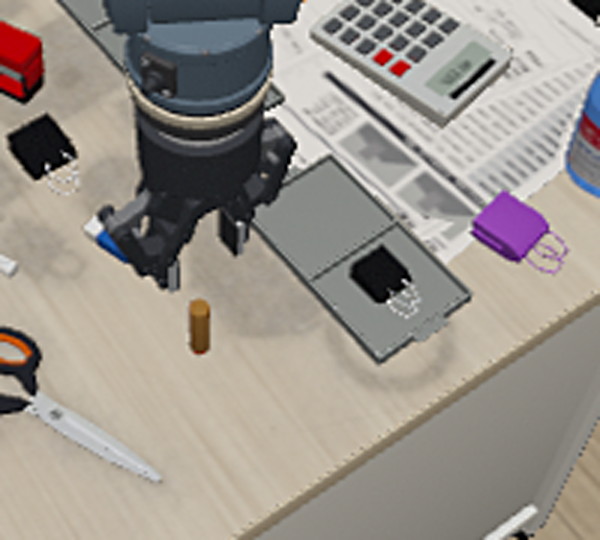

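The small clip lies flat in its compartment (crop 385,275). The seal stands free at (200,327), below the open fingers.

```bash
python3 -m handwheel '[[0.045,0,0,0.04,0,0,0],[0.045,0,0,0.07,0,0,0],[0.045,0,0,0.089,0,0,0],[0.045,0,0,0.089,0,0,0],[0.005,0,0,0.089,0,0,0],[0.005,0,0,0.089,0,0,0],[0.005,0,0,0.089,0,0,0],[0.005,0,0,0.089,0,0,0],[0.005,0,0,0.089,0,0,0]]' 30; python3 -m handwheel '[[0.005,0,0,-0.03,0,0,0],[0.005,0,0,-0.07,0,0,0],[0.005,0,0,-0.09,0,0,0],[0.005,0,0,-0.09,0,0,0]]' ; python3 go.py .585 .016 .11 92
```

```text
t: 11.42
position: [0.4476, -0.2545, 0.0212]
tcp_rot: [179.9, 0.0, 90.0]
force: [-0.3, 0.3, 7.1]
gripper_width: 0.014
gripper_force: 29.6
t: 11.92
position: [0.4479, -0.2546, 0.1119]
tcp_rot: [179.8, 0.1, 90.0]
force: [-0.4, -0.8, -0.4]
gripper_width: 0.0141
gripper_force: 29.4
d [0.2705 0.1372 0.0019] rz -1.97 rows 4.9 | now [ 0.4479 -0.2546  0.1119] [1.798e+02 1.000e-01 9.000e+01] t 11.925 w 0.0141
```

```bash
python3 -m handwheel '[[0.005,0.03,0.016,0,0,0,-1],[0.005,0.08,0.042,0,0,0,-2],[0.005,0.13,0.067,0,0,0,-2],[0.005,0.18,0.092,0,0,0,-2],[0.005,0.23,0.117,0,0,0,-2],[0.005,0.26,0.132,0,0,0,-2],[0.005,0.27,0.137,0,0,0,-2],[0.005,0.27,0.137,0.02,0,0,-2],[0.005,0.27,0.137,0.04,0,0,-2],[0.005,0.27,0.137,0.04,0,0,-2],[0.005,0.27,0.137,0.04,0,0,-2]]'
python3 - <<'E'
from fit import *
__import__("go").go(.585,.016,.026,92)
p=find("seal",(.585,.016),z=.05)
a=read_camera("scene")[100:280,220:420]; cv2.imwrite("pics/s4.png",cv2.resize(a[:,:,::-1],None,fx=3,fy=3,interpolation=2))
E
```

```text
t: 13.3
position: [0.5838, 0.0154, 0.0706]
tcp_rot: [-180.0, -0.0, 92.0]
force: [0.7, -0.6, -0.5]
gripper_width: 0.0142
gripper_force: 29.4
d [0.0005 0.0013 0.0446] rz -0.01 rows 0.7 | now [0.5838 0.0154 0.0706] [-180.   -0.   92.] t 13.3 w 0.0142
seal top none
seal [0.5842, 0.0089, 6.2674] iou [0.65] single [[0.5842, 0.0089, 6.2674]]
```

View pics/s4.png

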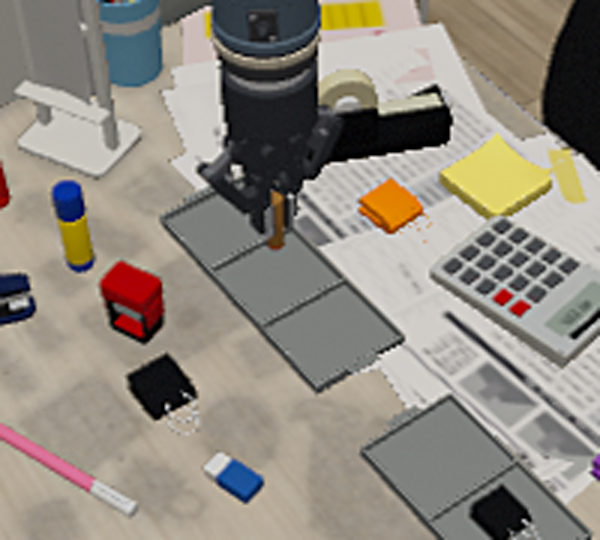

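The seal hangs upright in the fingers above the middle compartment (crop 277,220).

```bash
python3 -m handwheel '[[0.005,0,0,0.015,0,0,0],[0.005,0,0,0.032,0,0,0],[0.005,0,0,0.04,0,0,0],[0.005,0,0,0.0435,0,0,0],[0.005,0,0,0.0445,0,0,0],[0.005,0,0,0.0445,0,0,0]]'; python3 -m handwheel '[[0.03,0,0,0,0,0,0],[0.03,0,0,0,0,0,0],[0.035,0,0,0,0,0,0],[0.035,0,0,-0.03,0,0,0],[0.035,0,0,-0.09,0,0,0],[0.035,0,0,-0.09,0,0,0],[0.035,0,0,-0.09,0,0,0]]'; python3 go.py .4375 -.033 .1 91
```

```text
t: 14.3
position: [0.5836, 0.016, 0.0263]
tcp_rot: [-180.0, -0.0, 92.0]
force: [-2.7, 0.1, 3.8]
gripper_width: 0.0143
gripper_force: 29.6
t: 15.18
position: [0.5838, 0.016, 0.1157]
tcp_rot: [180.0, -0.0, 92.0]
force: [-0.5, 0.7, 0.2]
gripper_width: 0.0349
gripper_force: 0.0
d [-0.0438 -0.1479  0.0157] rz 1.04 rows 2.5 | now [0.5838 0.016  0.1157] [180.  -0.  92.] t 15.175 w 0.0349
```

```bash
python3 -m handwheel '[[0.065,-0.044,-0.148,0,0,0,1],[0.065,-0.044,-0.148,0,0,0,1],[0.065,-0.044,-0.148,0,0,0,1],[0.065,-0.044,-0.148,0.03,0,0,1],[0.065,-0.044,-0.148,0.03,0,0,1],[0.065,-0.044,-0.148,0.03,0,0,1]]' 40
python3 - <<'E'
from fit import *
__import__("go").go(.4375,-.033,.003,91)
find("seal",(.585,.016),z=.005)
find("large_clip",(.438,-.05),yaw=1)
E
```

```text
t: 15.92
position: [0.4375, -0.0332, 0.0857]
tcp_rot: [-179.9, -0.0, 91.0]
force: [0.5, 0.2, 0.0]
gripper_width: 0.065
gripper_force: 0.0
d [0.0002 0.     0.0827] rz 0.04 rows 1.3 | now [ 0.4375 -0.0332  0.0857] [-179.9   -0.    91. ] t 15.925 w 0.065
seal top none
seal scene none
seal [0.585, 0.016, 0.0] iou [] single []
large_clip top none
large_clip [0.4372, -0.0513, -1.5721] iou [0.86] single [[0.4367, -0.051, -2.257]]fit.py:31: RuntimeWarning: Mean of empty slice.
  r=minimize(lambda p:-ious(p).mean(),q,method="Nelder-Mead",options=dict(initial_simplex=s,xatol=1e-4,fatol=1e-4))
  ret = ret.dtype.type(ret / rcount)
```

```bash
python3 -m handwheel '[[0.065,0,0,0.04,0,0,0],[0.065,0,0,0.07,0,0,0],[0.065,0,0,0.082,0,0,0],[0.065,0,0,0.082,0,0,0],[0.03,0,0,0.082,0,0,0],[0.03,0,0,0.082,0,0,0],[0.03,0,0,0.082,0,0,0],[0.03,0,0,0.082,0,0,0]]' 40; python3 -m handwheel '[[0.03,0,0,-0.03,0,0,0],[0.03,0,0,-0.07,0,0,0],[0.03,0,0,-0.08,0,0,0],[0.03,0,0,-0.08,0,0,0],[0.03,0,0,-0.08,0,0,0]]'
python3 - <<'E'
from fit import *
find("large_clip",(.438,-.05),z=.08,yaw=1,cams=("scene",))
__import__("go").go(.588,-.048,.04,92)
a=read_camera("scene")[100:280,200:400]; cv2.imwrite("pics/s5.png",cv2.resize(a[:,:,::-1],None,fx=3,fy=3,interpolation=2))
E
```

```text
t: 17.32
position: [0.4384, -0.0333, 0.005]
tcp_rot: [179.9, 0.0, 91.0]
force: [-0.0, 0.0, 6.6]
gripper_width: 0.0398
gripper_force: 40.9
t: 17.95
position: [0.4369, -0.0332, 0.083]
tcp_rot: [-179.9, -0.0, 91.0]
force: [-0.2, 0.4, -0.3]
gripper_width: 0.0399
gripper_force: 40.6
large_clip [0.4367, -0.0529, -9.1686] iou [0.77] single [[0.4363, -0.0533, -9.4316]]
d [-0.0175  0.151   0.0428] rz -0.97 rows 2.5 | now [ 0.4367 -0.0332  0.0828] [-179.9   -0.    91. ] t 18.05 w 0.04
```

View pics/s5.png

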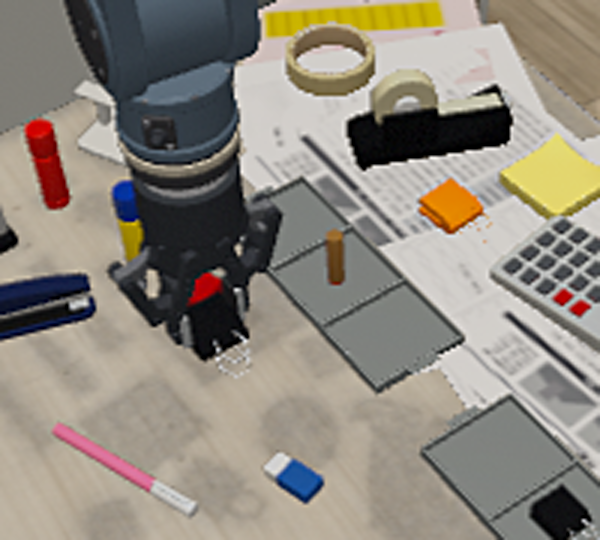

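The large clip is held with its arms toward -y; the seal stands in the middle compartment (crop 335,257).

```bash
python3 -m handwheel '[[0.03,-0.004,0.03,0,0,0,-1],[0.03,-0.01,0.08,0,0,0,-1],[0.03,-0.015,0.13,0,0,0,-1],[0.03,-0.0175,0.151,0,0,0,-1],[0.03,-0.0175,0.151,0.02,0,0,-1],[0.03,-0.0175,0.151,0.043,0,0,-1],[0.03,-0.0175,0.151,0.043,0,0,-1],[0.03,-0.0175,0.151,0.043,0,0,-1]]'
python3 - <<'E'
from fit import *
find("large_clip",(.588,-.065),z=.035,yaw=1,cams=("scene",))
__import__("go").go(.588,-.048,.01,92)
a=read_camera("scene")[120:280,240:440]; cv2.imwrite("pics/s6.png",cv2.resize(a[:,:,::-1],None,fx=3,fy=3,interpolation=2))
E
```

```text
t: 19.1
position: [0.5889, -0.048, 0.0411]
tcp_rot: [-180.0, -0.0, 92.0]
force: [-0.3, -0.9, 0.3]
gripper_width: 0.0398
gripper_force: 40.6
large_clip [0.5868, -0.0679, -33.7875] iou [0.7] single [[0.5868, -0.0679, -33.7704]]
d [ 0.0001 -0.0013  0.0317] rz 0.04 rows 0.5 | now [ 0.5893 -0.0481  0.0417] [179.9   0.   92. ] t 19.2 w 0.0401
```

View pics/s6.png

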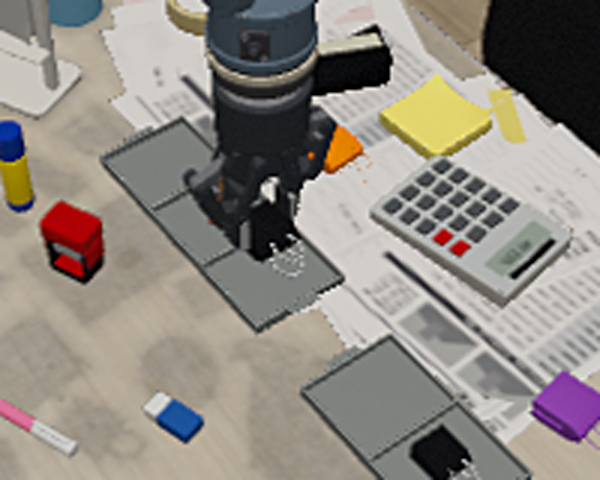

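The clip is level over the near compartment, just beyond the divider. Lowering it.

```bash
python3 -m handwheel '[[0.03,0,0,0.01,0,0,0],[0.03,0,0,0.02,0,0,0],[0.03,0,0,0.028,0,0,0],[0.03,0,0,0.031,0,0,0],[0.03,0,0,0.031,0,0,0]]'; python3 -m handwheel '[[0.05,0,0,0,0,0,0],[0.05,0,0,0,0,0,0],[0.05,0,0,-0.03,0,0,0],[0.05,0,0,-0.08,0,0,0],[0.05,0,0,-0.1,0,0,0],[0.05,0,0,-0.1,0,0,0]]'; python3 go.py .458 .042 .1 118
```

```text
t: 19.88
position: [0.5881, -0.0479, 0.0101]
tcp_rot: [-179.9, -0.0, 92.0]
force: [-4.0, 0.6, 7.0]
gripper_width: 0.04
gripper_force: 41.5
t: 20.62
position: [0.5899, -0.0481, 0.1113]
tcp_rot: [179.8, 0.0, 92.0]
force: [0.5, 0.5, -1.0]
gripper_width: 0.0501
gripper_force: 0.0
d [ 0.0947 -0.1287  0.0113] rz -25.97 rows 2.6 | now [ 0.5899 -0.0481  0.1113] [179.8   0.   92. ] t 20.625 w 0.0501
```

```bash
python3 -m handwheel '[[0.06,0.095,-0.1285,0,0,0,-26],[0.06,0.095,-0.1285,0,0,0,-26],[0.06,0.095,-0.1285,0,0,0,-26],[0.06,0.095,-0.1285,0,0,0,-26],[0.06,0.095,-0.1285,0,0,0,-26]]'
python3 - <<'E'
from fit import *
find("large_clip",(.588,-.065),z=.005,yaw=1)
__import__("go").go(.458,.042,.029,118)
a=read_camera("scene")[120:280,200:400]; cv2.imwrite("pics/s7.png",cv2.resize(a[:,:,::-1],None,fx=3,fy=3,interpolation=2))
E
```

```text
t: 21.25
position: [0.4575, 0.0422, 0.1093]
tcp_rot: [180.0, 0.0, 118.0]
force: [0.0, -0.3, 0.7]
gripper_width: 0.06
gripper_force: 0.0
large_clip [0.589, -0.0634, 0.6537] iou [0.91 0.83] single [[0.5904, -0.0626, 0.5349], [0.5877, -0.0665, -0.1548]]
d [-0.      0.0003  0.0804] rz -0.04 rows 1.3 | now [0.4577 0.0419 0.1094] [-180.   -0.  118.] t 21.45 w 0.0598
```

View pics/s7.png

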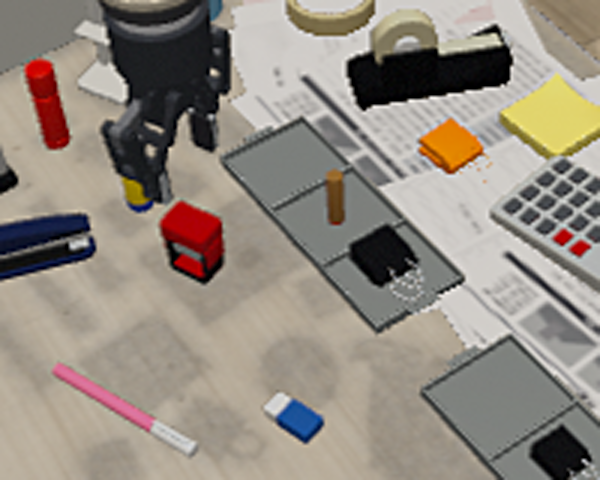

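The large clip lies in its compartment (crop 382,255). The stamp at (193,240) is next, under the gripper.

```bash
python3 -m handwheel '[[0.06,0,0,0.04,0,0,0],[0.06,0,0,0.07,0,0,0],[0.06,0,0,0.08,0,0,0],[0.06,0,0,0.08,0,0,0],[0.02,0,0,0.08,0,0,0],[0.02,0,0,0.08,0,0,0],[0.02,0,0,0.08,0,0,0],[0.02,0,0,0.08,0,0,0],[0.02,0,0,0.08,0,0,0]]' 40; python3 -m handwheel '[[0.02,0,0,-0.03,0,0,0],[0.02,0,0,-0.07,0,0,0],[0.02,0,0,-0.08,0,0,0],[0.02,0,0,-0.08,0,0,0],[0.02,0,0,-0.08,0,0,0]]' ; python3 go.py .5825 .097 .11 92
```

```text
t: 22.62
position: [0.4578, 0.0424, 0.0309]
tcp_rot: [179.9, 0.0, 118.0]
force: [-1.4, -0.6, 6.5]
gripper_width: 0.0332
gripper_force: 39.6
t: 23.25
position: [0.4563, 0.0423, 0.1089]
tcp_rot: [-179.9, -0.0, 118.0]
force: [0.5, -0.2, -1.2]
gripper_width: 0.0321
gripper_force: 39.5
d [-0.011   0.1371 -0.0011] rz 26.03 rows 2.4 | now [0.4563 0.0423 0.1089] [-179.9   -0.   118. ] t 23.25 w 0.0321
```

```bash
python3 -m handwheel '[[0.02,-0.003,0.03,0,0,0,8],[0.02,-0.006,0.075,0,0,0,17],[0.02,-0.009,0.12,0,0,0,26],[0.02,-0.011,0.137,0,0,0,26],[0.02,-0.011,0.137,0.02,0,0,26],[0.02,-0.011,0.137,0.04,0,0,26],[0.02,-0.011,0.137,0.04,0,0,26],[0.02,-0.011,0.137,0.04,0,0,26]]'
python3 - <<'E'
from fit import *
__import__("go").go(.5825,.097,.036,92)
a=read_camera("scene")[80:240,200:400]; cv2.imwrite("pics/s8.png",cv2.resize(a[:,:,::-1],None,fx=3,fy=3,interpolation=2))
E
```

```text
t: 24.25
position: [0.5829, 0.097, 0.0697]
tcp_rot: [-180.0, -0.0, 92.0]
force: [-0.5, -0.0, -0.3]
gripper_width: 0.0329
gripper_force: 39.6
d [ 0.     -0.0004  0.0337] rz 0.03 rows 0.5 | now [0.5829 0.097  0.0697] [-180.   -0.   92.] t 24.25 w 0.0329
```

View pics/s8.png

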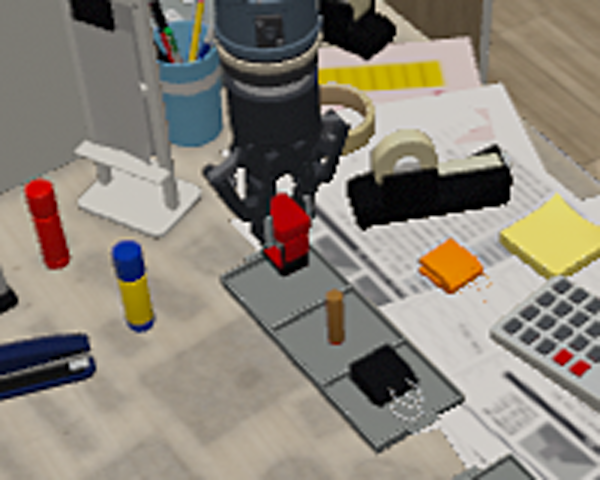

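The stamp is upright over the left compartment (crop 288,235).

```bash
python3 -m handwheel '[[0.02,0,0,0.012,0,0,0],[0.02,0,0,0.024,0,0,0],[0.02,0,0,0.03,0,0,0],[0.02,0,0,0.033,0,0,0],[0.02,0,0,0.0335,0,0,0],[0.02,0,0,0.0335,0,0,0]]'; python3 -m handwheel '[[0.05,0,0,0,0,0,0],[0.05,0,0,0,0,0,0],[0.05,0,0,0,0,0,0],[0.05,0,0,-0.03,0,0,0],[0.05,0,0,-0.08,0,0,0],[0.05,0,0,-0.1,0,0,0],[0.05,0,0,-0.1,0,0,0]]'; python3 go.py .451 .1365 .14 90
```

```text
t: 25.05
position: [0.5833, 0.0971, 0.0365]
tcp_rot: [180.0, -0.0, 92.0]
force: [0.2, 0.2, -0.4]
gripper_width: 0.0327
gripper_force: 39.7
t: 25.92
position: [0.5841, 0.0972, 0.138]
tcp_rot: [179.8, -0.0, 92.0]
force: [-0.5, -0.1, -0.3]
gripper_width: 0.0503
gripper_force: 0.0
d [ 0.044  -0.1316 -0.002 ] rz 2.03 rows 2.2 | now [0.5841 0.0972 0.138 ] [179.8  -0.   92. ] t 25.925 w 0.0503
```

```bash
python3 -m handwheel '[[0.055,0.044,-0.1316,0,0,0,2],[0.055,0.044,-0.1316,0,0,0,2],[0.055,0.044,-0.1316,0,0,0,2],[0.055,0.044,-0.1316,0,0,0,2],[0.055,0.044,-0.1316,0,0,0,2]]'
python3 - <<'E'
from fit import *
__import__("go").go(.451,.1365,.045,90)
find("stamp",(.583,.097),z=.005,yaw=2)
a=read_camera("scene")[80:240,200:400]; cv2.imwrite("pics/s9.png",cv2.resize(a[:,:,::-1],None,fx=3,fy=3,interpolation=2))
E
```

```text
t: 26.55
position: [0.4513, 0.1363, 0.1361]
tcp_rot: [180.0, -0.0, 90.0]
force: [0.6, 0.0, 0.4]
gripper_width: 0.0551
gripper_force: 0.0
d [ 0.0002 -0.0003  0.0911] rz 0.02 rows 1.5 | now [0.4513 0.1363 0.1361] [180.  -0.  90.] t 26.55 w 0.0551
stamp [0.5824, 0.0984, -12.2951] iou [0.84 0.8 ] single [[0.5815, 0.0978, 0.8044], [0.5811, 0.0956, -15.3498]]
```

View pics/s9.png

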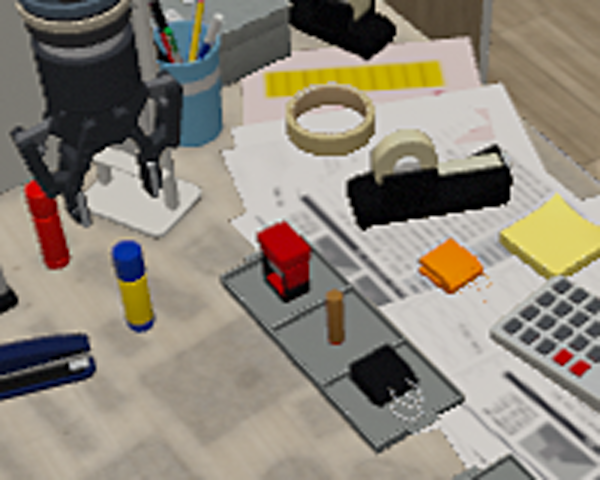

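The stamp, seal and large clip sit properly in tray_three; the glue stick (crop 133,287) is free under the gripper.

```bash
python3 -m handwheel '[[0.055,0,0,0.04,0,0,0],[0.055,0,0,0.075,0,0,0],[0.055,0,0,0.091,0,0,0],[0.055,0,0,0.091,0,0,0],[0.015,0,0,0.091,0,0,0],[0.015,0,0,0.091,0,0,0],[0.015,0,0,0.091,0,0,0],[0.015,0,0,0.091,0,0,0],[0.015,0,0,0.091,0,0,0]]' 40; python3 -m handwheel '[[0.015,0,0,-0.03,0,0,0],[0.015,0,0,-0.07,0,0,0],[0.015,0,0,-0.09,0,0,0],[0.015,0,0,-0.1,0,0,0],[0.015,0,0,-0.1,0,0,0],[0.015,0,0,-0.1,0,0,0]]' ; python3 go.py .5866 -.2172 .145 92
```

```text
t: 27.92
position: [0.4507, 0.1366, 0.0462]
tcp_rot: [179.9, -0.0, 90.0]
force: [0.1, 0.3, 6.8]
gripper_width: 0.0256
gripper_force: 39.2
t: 28.68
position: [0.4494, 0.1362, 0.1444]
tcp_rot: [-179.9, 0.0, 90.0]
force: [0.5, -0.1, -1.4]
gripper_width: 0.0253
gripper_force: 39.4
d [-0.3535  0.1369 -0.0006] rz -1.96 rows 6.1 | now [0.4494 0.1362 0.1444] [-179.9    0.    90. ] t 28.675 w 0.0253
```

```bash
python3 -m handwheel '[[0.015,-0.025,0,0,0,0,0],[0.015,-0.07,0.01,0,0,0,-1],[0.015,-0.12,0.02,0,0,0,-2],[0.015,-0.17,0.03,0,0,0,-2],[0.015,-0.22,0.05,0,0,0,-2],[0.015,-0.265,0.075,0,0,0,-2],[0.015,-0.305,0.1,0,0,0,-2],[0.015,-0.335,0.12,0,0,0,-2],[0.015,-0.35,0.133,0,0,0,-2],[0.015,-0.3535,0.137,0.02,0,0,-2],[0.015,-0.3535,0.137,0.05,0,0,-2],[0.015,-0.3535,0.137,0.07,0,0,-2],[0.015,-0.3535,0.137,0.07,0,0,-2],[0.015,-0.3535,0.137,0.07,0,0,-2]]'
python3 - <<'E'
from fit import *
__import__("go").go(.5866,-.2172,.051,92)
a=read_camera("scene")[150:310,280:480]; cv2.imwrite("pics/s10.png",cv2.resize(a[:,:,::-1],None,fx=3,fy=3,interpolation=2))
E
```

```text
t: 30.42
position: [0.5873, -0.2171, 0.0755]
tcp_rot: [-180.0, -0.0, 92.0]
force: [0.7, -0.3, 0.1]
gripper_width: 0.0254
gripper_force: 39.4
d [-0.0001 -0.0007  0.0245] rz 0.04 rows 0.4 | now [ 0.5873 -0.2171  0.0755] [-180.   -0.   92.] t 30.425 w 0.0254
```

View pics/s10.png

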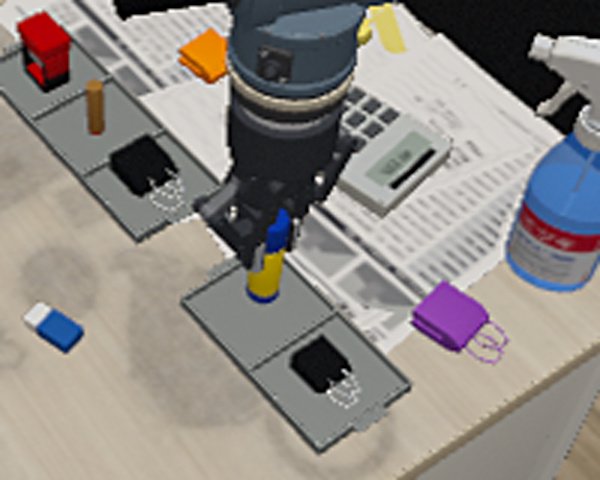

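The glue stick is upright over the free compartment of tray_two (crop 265,265). The eraser hasn't moved.

```bash
python3 -m handwheel '[[0.015,0,0,0.01,0,0,0],[0.015,0,0,0.018,0,0,0],[0.015,0,0,0.022,0,0,0],[0.015,0,0,0.024,0,0,0],[0.015,0,0,0.0245,0,0,0],[0.015,0,0,0.0245,0,0,0]]'; python3 -m handwheel '[[0.045,0,0,0,0,0,0],[0.045,0,0,0,0,0,0],[0.045,0,0,0,0,0,0],[0.045,0,0,-0.03,0,0,0],[0.045,0,0,-0.08,0,0,0],[0.045,0,0,-0.12,0,0,0],[0.045,0,0,-0.14,0,0,0],[0.045,0,0,-0.14,0,0,0]]'
python3 - <<'E'
from fit import *
find("glue",(.5866,-.2172),z=.005,cams=("scene",))
find("small_clip",(.589,-.298),z=.005,yaw=2,cams=("scene",))
a=read_camera("scene")[90:310,200:480]; cv2.imwrite("pics/s11.png",cv2.resize(a[:,:,::-1],None,fx=2.7,fy=2.7,interpolation=2))
E
```

```text
t: 31.22
position: [0.5871, -0.2171, 0.0513]
tcp_rot: [180.0, 0.0, 92.0]
force: [-1.9, 0.5, 5.2]
gripper_width: 0.0254
gripper_force: 39.8
t: 32.22
position: [0.5881, -0.2174, 0.1923]
tcp_rot: [179.8, 0.1, 92.0]
force: [0.2, 0.7, -0.7]
gripper_width: 0.0449
gripper_force: 0.0
glue [0.586, -0.2197, 16.9778] iou [0.93] single [[0.586, -0.2197, 16.9778]]
small_clip [0.5891, -0.2996, 0.922] iou [0.86] single [[0.5888, -0.2994, 0.8886]]
```

View pics/s11.png

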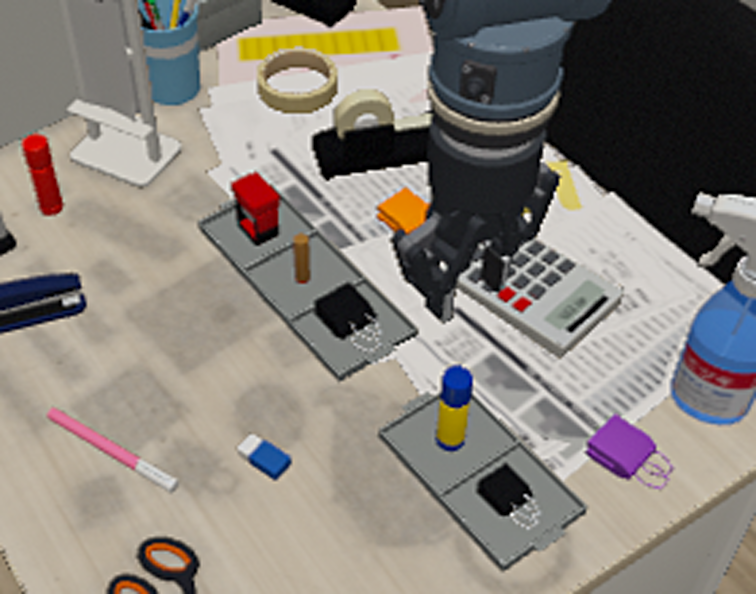

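All five things are in their own compartments, upright or flat as asked. The glue stick is at (453,408), the small clip at (505,490), and the gripper is clear.

```bash
python3 -c "
from station import *
print(close_job())"
```

```text
the job is handed in; nothing more can be done
None
```

Both kits are made up and handed in at about 32 s: all five things sit in their own compartments (stamp, seal and glue stick upright, clips flat), the eraser was left where it lay, and no verdict came back from the hand-in.

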